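# Stack the cold bars crosswise and take a surface reading

### The arm

A 6-joint arm with a two-finger parallel gripper is mounted at the origin on a cart in front of the work surface, level with it; the furniture and walls round the work are solid. World frame = base frame: x ahead of the robot, y to its left, z up, the work surface at z = 0. Lengths are in m, angles in degrees, forces in N, time in s.
With the tool pointing down it reaches from about 0.4 to 0.825 m from the base axis. Payload 7 kg.
Tool frame: the origin (TCP) lies midway between the tips of the shut fingers; the grasp point (between the pads) lies 19 mm behind it (ctrl.hold_point_z is the distance from the TCP to the grasp point, in m); z points along the fingers, x is the direction in which the jaws open and shut, and the axes are right-handed (so a half turn about z gives the same grasp; the last joint's range is limited). The gripper opens to 88 mm and grips with 3 to 60 N. Pads are 19 mm wide; open, the fingers measure 130 mm over their backs; the gripper's body (78 mm by 193 mm) begins 47 mm behind the grasp point.
Start: joints at [-49.555, 20.546, 0.682, 0, -70.136, -16.507], TCP at [0.274, -0.617, 0.227] pointing down, gripper open.
Joint ranges: [-176.03, 176.03], [-82.01, 121.73], [-58.28, 71.71], [-173.87, 95.51], [-174.79, -0.11], [-173.66, 173.66]. Speed limits (degrees/s): [136.94, 136.94, 172.46, 180, 180, 180].

### API

Orientations are given as [roll, pitch, yaw] about the fixed x, y, z axes, in that order (R = Rz(yaw) Ry(pitch) Rx(roll)).
In Python, from plant import ctrl gives the robot as it stands.
- The arm moves only by the tool apply_moves, never from a script. Its argument "motion" is a list of rows, each a list of 2 entries, a list of its own where there are three numbers: the shift along the world's x, y, z in cm, then the turn about the world's z in degrees. In form: [[[tx, ty, tz], roll], ...]. A call has 1 to 10 rows; each row is the pose to reach, as a shift and turn from the pose commanded when the call began; what a row does not reach only later rows make up. A row lasts 1/10 s, in which the tool goes at most 50 mm and 8.59 degrees, less where a joint would pass 70% of its speed; a pose out of reach is approached as far as the arm can. A call with a gripper value outside its range is refused whole. "hand" is the finger opening in cm, from 0 to 8.76, set as the call begins (left out, the last holds). The fingers move at their own pace and stop on an object; the grip force is fixed at half the most. Time passes only in rows, so rows that repeat a pose let the fingers close. It gives the time, the measured TCP pose, the force and the opening at its end, in the units of the state.
- ctrl.get_obs(): the state, without advancing time (a new reading comes with each control period).
- ctrl.snapshot(name): name is "scene" or "side" or "wrist"; returns (picture, depth): 400x640x3 uint8, blue, green, red; 400x640 float32, m along the optical axis (not along the pixel's ray), 0 where there is no reading.
- ctrl.camera_model(name): a dict with "fx", "fy", "cx", "cy" (pixels), "cam_to_world" (4x4, takes a point from camera to world coordinates); the wrist camera has in their place "tool_from_camera" (4x4, takes a point from camera to tool coordinates, whose origin is the TCP and whose axes are the tool frame's). Camera axes: x right, y down, z forward; pixel columns grow to the right and rows downward; lengths in m; the calibration is good to about 2 mm. A picture is of the moment at which its call begins: read the wrist's pose just before it. camera_model takes no time and is no camera call.
- ctrl.close_job(): hands the job in, once; it reports no verdict.
The state is a dict: "clock": time; "joint_pos": joint angles; "qvel": joint speeds; "tau": joint torques, N m; "tool_pos": TCP position; "orientation": TCP orientation; "force": force on the tool from outside, world axes, zero at the start; "moment": the same for the moment, N m; "opening": finger opening in m.
Only numpy, scipy, OpenCV 4.12 (cv2) and the standard library are available. Lean on these libraries where they do the work, as an engineer would, in place of code of your own. Each camera call takes 0.05 s, during which the arm holds its last target.

### The job

Lay the two loose blue cold bars side by side across the two that lie on the white board, so that the four make a square two-layer stack with their ends flush with each other's outer sides and the red spot on top. Then lift the surface probe from its stand, stand its sprung foot upright on the red spot and press lightly, so that the spring gives but the foot is not pushed fully in. Finish while still holding the probe there, and leave everything else on the table where it is.

Things in the scene. Friction and masses are not known exactly. Their poses are not given: they have to be found in the camera images.
- stack_board: flat white square board fixed to the table, 170 x 170 x 6 mm; origin at the centre of its underside (on the table), z up. The two lower bars lie on it along its x axis, at its y = +55 and -55 mm. The two loose bars belong on top of them (undersides 26 mm over the table), along the board's y axis, centred at its x = +55 and -55 mm, y = 0; either bar on either side, either way round
- lower_left: a rigid blue cold bar, 140 (its x) x 30 (y) x 20 (z) mm, about 0.16 kg, moulded plastic shell with rounded edges; loose, lies on the board at the board's y = +55 mm; origin at the centre of its underside
- lower_left_centre (a point): the centre of that bar, 10 mm above its underside; x along the bar
- lower_right: a rigid blue cold bar, 140 (its x) x 30 (y) x 20 (z) mm, about 0.16 kg, moulded plastic shell with rounded edges; loose, lies on the board at the board's y = -55 mm; origin at the centre of its underside
- lower_right_centre (a point): the centre of that bar, 10 mm above its underside; x along the bar
- spot_bar: a rigid blue cold bar, 140 (its x) x 30 (y) x 20 (z) mm, about 0.16 kg, moulded plastic shell with rounded edges; loose, lies flat on the table with the red spot on top; origin at the centre of its underside
- spot_bar_centre (a point): the centre of the spot bar, 10 mm above its underside; x along the bar, z up; grasp it here across its 30 mm width
- plain_bar: a rigid blue cold bar, 140 (its x) x 30 (y) x 20 (z) mm, about 0.16 kg, moulded plastic shell with rounded edges; loose, lies flat on the table, has no spot; origin at the centre of its underside
- plain_bar_centre (a point): the centre of the plain bar, 10 mm above its underside; x along the bar, z up; grasp it here across its 30 mm width
- spot (a point): centre of the red spot (16 mm across, with a white rim of 22 mm) on the top face of the spot bar, 50 mm along its x from the bar's centre, near one end
- probe_stand: steel stand fixed to the table, base 85 x 80 mm, with a slotted shelf whose top is 87 mm over the table and a low black rim round the case up to 94 mm; the slot (21 mm wide) is open to the stand's front, its -x. The probe stands loose in it; it can be lifted straight up and out (the foot must rise clear of 94 mm)
- probe: surface probe, upright in its stand, 180 mm long, about 0.09 kg with its foot; origin on its axis at the level of the unpressed foot's underside (12 mm over the table in the stand), z along the stem up to the case. The white case is 105 mm long, 32 mm wide (along the probe's y) and 18 mm thick (along its x), from 75 to 180 mm above the origin; below it a thin stem with a sprung flat foot
- case_centre (a point): centre of the probe's case, 127.5 mm above the underside of the unpressed foot; axes as the probe: x through the 18 mm thickness, y across the 32 mm width, z up along the probe; may be gripped here across either
- foot_face (a point): centre of the underside of the sprung foot: a copper-coloured disc 15 mm across and 3 mm thick on a steel tube, that slides up into the probe when pressed
- probe_foot (a joint): how far the foot is pushed in, m: 0 free, 0.012 fully in; the spring pushes back with about 0.75 N at first and 3.75 N when fully in (250 N/m)
- tie_tub: small round white tub, 70 mm across, 45 mm high, a bystander; origin at the centre of its underside
- label_roll: roll of white labels at the front corner of the label drawers, 92 mm across, 52 mm high, a bystander; origin at the centre of its underside
- marker_pen: marker pen near the left edge of the table, 17 x 140 x 19 mm, lying along its y axis, a bystander; origin under its middle

How it is judged (in metres and radians):
On the way, in this order (a step that is already met when the one before it is completed fails the run):
1. both loose bars lie squarely across the lower pair, let go, spot up (y of spot_bar_centre in the frame of stack_board between -0.015 and 0.015 m and z of spot_bar_centre in the frame of stack_board between 0.033 and 0.04 m and angle between the x axis of each of spot_bar_centre, plain_bar_centre and the y axis of stack_board, either way round below 0.2 rad and angle between each of spot_bar_centre, plain_bar_centre's own z axis and vertical below 0.1 rad and y of plain_bar_centre in the frame of stack_board between -0.015 and 0.015 m and z of plain_bar_centre in the frame of stack_board between 0.033 and 0.04 m and ((x of spot_bar_centre in the frame of stack_board between 0.04 and 0.07 m and x of plain_bar_centre in the frame of stack_board between -0.07 and -0.04 m) or (x of spot_bar_centre in the frame of stack_board between -0.07 and -0.04 m and x of plain_bar_centre in the frame of stack_board between 0.04 and 0.07 m)) and x of lower_left_centre in the frame of stack_board between -0.012 and 0.012 m and y of lower_left_centre in the frame of stack_board between 0.043 and 0.067 m and z of lower_left_centre in the frame of stack_board between 0.013 and 0.019 m and angle between the x axis of each of lower_left_centre, lower_right_centre and the x axis of stack_board, either way round below 0.2 rad and x of lower_right_centre in the frame of stack_board between -0.012 and 0.012 m and y of lower_right_centre in the frame of stack_board between -0.067 and -0.043 m and z of lower_right_centre in the frame of stack_board between 0.013 and 0.019 m and contact force between the fingers and spot_bar below 0.1 N and contact force between the fingers and plain_bar below 0.1 N and linear speed of each of spot_bar, plain_bar below 0.03 m/s), for 0.2 s.
2. the probe is lifted out of its stand (contact force between the fingers and probe above 1.5 N and contact force between probe and probe_stand below 0.05 N and height (world z) of foot_face above 0.06 m and contact force between probe and spot_bar below 0.1 N), for 0.1 s.
At the end, for the whole second after the job is handed in: Upper bars in layer two, spot up, let go, within 15 mm and 0.2 rad of their places (lower bars 12 mm); probe in the fingers, clear of its stand, within 0.17 rad of upright, its foot within 8 mm of the spot's centre, pressing on it with 0.8 to 5.5 N and pushed in 1 to 11 mm; at rest (all of step 1 and contact force between the fingers and probe above 1.5 N and contact force between probe and probe_stand below 0.05 N and horizontal distance between foot_face and spot below 0.008 m and angle between case_centre's own z axis and vertical below 0.17 rad and contact force between probe and spot_bar between 0.8 and 5.5 N and value of joint probe_foot between 0.001 and 0.011 m and linear speed of probe below 0.02 m/s); the arm keeps its last pose, push and grip.
It fails at once if the probe is pressed hard (over 12 N) on a bar (contact force between probe and spot_bar above 12 N or contact force between probe and plain_bar above 12 N or contact force between probe and lower_left above 12 N or contact force between probe and lower_right above 12 N).
It fails at once if a bystander (tub, label roll or pen) is pushed more than 30 mm away (distance of any of tie_tub, label_roll, marker_pen from where it was at the start of the episode above 0.03 m).
It also fails if it takes over 64 s, if anything falls off the work surface, if the arm or the gripper's body presses on something with over 40 N, if the wrist force passes 120 N, or if a joint passes its speed limit or range.

## Working session

There is one attempt and no reset: what is moved stays moved. The work goes in short steps, Python scripts to look and compute and a tool call to move; the robot and the scene stay as the last step left them, time stands still between calls to the robot, and variables do not carry over. Pictures are saved under pics/ and viewed, and the job is handed in when it is done.

Besides the shell and the picture viewer there is one more tool, called after ">>>" in YAML: its name, and indented under it one key for each argument. apply_moves: Moves the arm, as the interface text tells. Its arguments: {"type":"object","properties":{"motion":{"type":"array"},"hand":{"type":"number"}},"required":["motion"]}

```bash
ls; mkdir -p pics
python3 - <<'E'
from plant import ctrl
import cv2
print(ctrl.get_obs(), ctrl.hold_point_z)
for n in("scene","side"):
    p,d=ctrl.snapshot(n); cv2.imwrite(f"pics/{n}0.png",p)
    import numpy as np; np.save(f"pics/{n}0_d.npy",d)
    m=ctrl.camera_model(n); print(n,m)
print(ctrl.camera_model("wrist"))
E
```

```text
pics
{'clock': 0.0, 'joint_pos': array([-4.95555580e+01,  2.05920195e+01,  6.34212361e-01, -1.93436444e-02,
       -7.01368760e+01, -1.65068665e+01]), 'qvel': array([-0.01288863,  0.00517574, -0.06543723,  0.0281226 , -0.01547047,
        0.03067536]), 'tau': array([-1.54287100e-03, -5.82713413e+01,  2.93057227e+01,  6.99752927e+00,
        6.93239534e-03, -1.30689054e-04]), 'tool_pos': array([ 0.27364633, -0.61650697,  0.22562188]), 'orientation': array([-1.79990530e+02, -9.59479111e-02,  1.13930980e+02]), 'force': array([0.39530163, 0.41933673, 0.17667975]), 'moment': array([ 0.00495706, -0.01912382,  0.03407815]), 'opening': 0.0876002024920412} 0.0188
scene {'fx': 452.6375829991097, 'fy': 452.6375829991097, 'cx': 322.1128418466173, 'cy': 202.83714788470846, 'cam_to_world': array([[ 0.51482243, -0.34902382,  0.78303272, -0.36062817],
       [-0.85729366, -0.21207914,  0.4691162 , -0.57916306],
       [ 0.00233218, -0.91280053, -0.408399  ,  0.58584222],
       [ 0.        ,  0.        ,  0.        ,  1.        ]])}
side {'fx': 401.32532967733124, 'fy': 401.32532967733124, 'cx': 323.01200475313624, 'cy': 190.44365286978615, 'cam_to_world': array([[-0.97983088, -0.11642343,  0.16241006,  0.35363839],
       [-0.19904598,  0.49677257, -0.84474713,  0.85632567],
       [ 0.0176675 , -0.86003639, -0.50992672,  0.64990014],
       [ 0.        ,  0.        ,  0.        ,  1.        ]])}
{'fx': 348.8854449955466, 'fy': 348.8854449955466, 'cx': 318.92191222336635, 'cy': 197.399057976311, 'tool_from_camera': array([[ 9.99999214e-01,  5.86383181e-04, -1.10820486e-03,
         3.66823857e-04],
       [-2.66824719e-04,  9.63175799e-01,  2.68872291e-01,
        -7.20909273e-02],
       [ 1.22505829e-03, -2.68871784e-01,  9.63175198e-01,
        -1.57766621e-01],
       [ 0.00000000e+00,  0.00000000e+00,  0.00000000e+00,
         1.00000000e+00]])}
```

View pics/scene0.png

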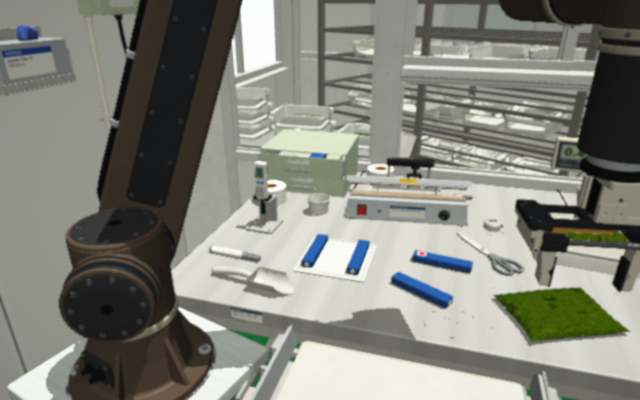

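View pics/side0.png

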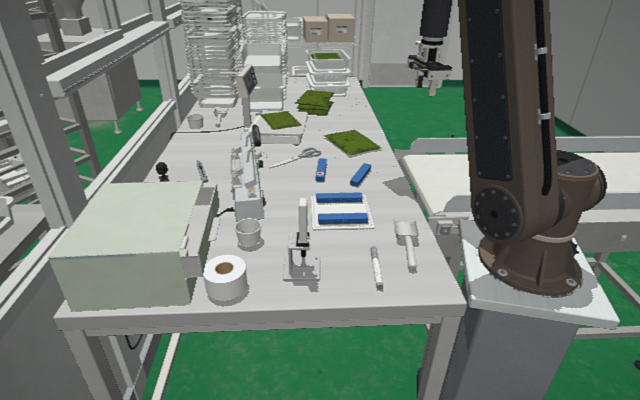

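The scene picture shows the board with two blue bars at about (335,257), the spot bar at (441,261) with its spot at its left end, the plain bar at (421,289), the probe in its stand at (262,200), and the tub at (318,204). In the side picture the board is at (343,211) and the probe at (303,240).

```bash
cat > h.py <<'E'
import numpy as np, cv2
from plant import ctrl
from scipy.spatial.transform import Rotation as R
def tw(o):
    T=np.eye(4);T[:3,:3]=R.from_euler('xyz',o['orientation'],degrees=True).as_matrix();T[:3,3]=o['tool_pos'];return T
def shot(n,save):
    m=ctrl.camera_model(n)
    o=ctrl.get_obs()
    p,d=ctrl.snapshot(n); cv2.imwrite(f"pics/{save}.png",p); np.save(f"pics/{save}_d.npy",d)
    T=m['cam_to_world'] if n!='wrist' else tw(o)@m['tool_from_camera']
    return p,d,m,T
def cloud(d,m,T):
    v,u=np.mgrid[:d.shape[0],:d.shape[1]]
    P=np.stack([(u-m['cx'])/m['fx']*d,(v-m['cy'])/m['fy']*d,d],-1)
    W=P@T[:3,:3].T+T[:3,3]; W[d<=0]=np.nan; return W
def ray(u,v,z,m,T):
    r=T[:3,:3]@np.array([(u-m['cx'])/m['fx'],(v-m['cy'])/m['fy'],1]); s=(z-T[2,3])/r[2]; return T[:3,3]+s*r
def blue(p,W,zr=(0.0,0.06)):
    h=cv2.cvtColor(p,cv2.COLOR_BGR2HSV)
    mk=cv2.inRange(h,(100,120,40),(125,255,255))
    n,l,s,c=cv2.connectedComponentsWithStats(mk)
    out=[]
    for i in range(1,n):
        if s[i,4]<80: continue
        Q=W[l==i]; Q=Q[np.isfinite(Q[:,0])]
        if len(Q)<40: continue
        zt=np.percentile(Q[:,2],90)
        Q2=Q[(abs(Q[:,2]-zt)<0.006)]
        if len(Q2)<20: continue
        rect=cv2.minAreaRect((Q2[:,:2]*1000).astype(np.float32))
        out.append((c[i].round(),s[i,4],round(zt,4),rect)); print(c[i].round(),s[i,4],'ztop %.4f'%zt,'c',np.round(rect[0],1),'sz',np.round(rect[1],1),'ang',round(rect[2],1))
    return out
E
python3 - <<'E'
from h import *
for n in("scene","side"):
    p=cv2.imread(f"pics/{n}0.png");d=np.load(f"pics/{n}0_d.npy");m=ctrl.camera_model(n)
    W=cloud(d,m,m['cam_to_world']); print(n); blue(p,W)
    for uv in ([(335,257),(318,204),(265,190),(262,168),(262,226)] if n=="scene" else [(343,211),(248,235),(303,230),(303,205),(290,275),(310,275),(225,260)]):
        print(uv,W[uv[1],uv[0]].round(3))
    c=(p[130:320,190:500] if n=="scene" else p[140:300,200:420])
    cv2.imwrite(f"pics/{n}0c.png",cv2.resize(c,None,fx=2.5 if n=="scene" else 3.5,fy=2.5 if n=="scene" else 3.5,interpolation=cv2.INTER_CUBIC))
E
```

```text
scene
[26. 33.] 219 ztop 0.5132 c [376.5 836.2] sz [21.4 35.4] ang 69.5
[28. 51.] 213 ztop 0.4612 c [354.3 806.7] sz [158.   12.2] ang 15.8
[315. 249.] 344 ztop 0.0299 c [470.4 -62.4] sz [133.5  27.7] ang 14.5
[358. 256.] 344 ztop 0.0300 c [ 497.9 -168.2] sz [135.4  26.6] ang 15.0
[444. 262.] 562 ztop 0.0235 c [ 588.8 -345.5] sz [ 27.  133.8] ang 8.1
[422. 289.] 764 ztop 0.0233 c [ 453.4 -341.4] sz [136.2  28.5] ang 78.3
(335, 257) [ 0.482 -0.112  0.009]
(318, 204) [0.669 0.052 0.042]
(265, 190) [0.529 0.133 0.118]
(262, 168) [0.526 0.138 0.181]
(262, 226) [0.521 0.145 0.01 ]
side
[322. 165.] 95 ztop 0.0220 c [ 593.3 -353.7] sz [ 25.7 102. ] ang 6.8
[360. 174.] 205 ztop 0.0217 c [ 454.5 -334.3] sz [135.3  29.8] ang 78.4
[339. 197.] 393 ztop 0.0272 c [ 500.2 -161.2] sz [132.9  32.8] ang 14.7
[342. 218.] 463 ztop 0.0273 c [471.5 -54.2] sz [132.5  29.3] ang 14.4
(343, 211) [ 0.479 -0.108  0.007]
(248, 235) [0.687 0.102 0.04 ]
(303, 230) [0.529 0.167 0.127]
(303, 205) [0.529 0.164 0.191]
(290, 275) [0.556 0.186 0.008]
(310, 275) [nan nan nan]
(225, 260) [0.698 0.215 0.051]
```

View pics/scene0c.png

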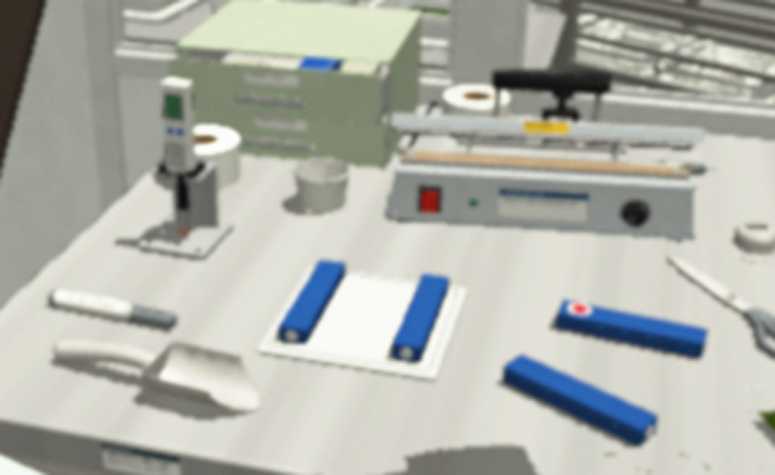

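View pics/side0c.png

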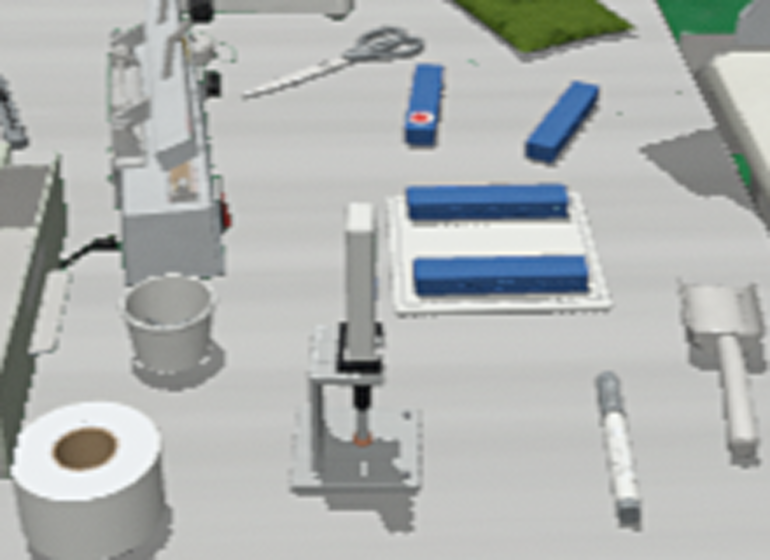

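>>> apply_moves:
  motion:
    - [[2.5, 2.9, 0], 7.4]
    - [[5, 5.8, 0], 14.8]
    - [[7.5, 8.7, 0], 22.2]
    - [[10, 11.6, 0], 29.6]
    - [[12.5, 14.5, 0], 37]
    - [[15, 17.4, 0], 44.4]
    - [[17.5, 20.3, 0], 51.8]
    - [[20, 23.2, 0], 59.2]
    - [[22.5, 26.1, 0], 66.6]
    - [[24.6, 28.7, 0], 73.6]
  hand: 8.5

```text
clock: 1.1
tool_pos: [0.5208, -0.3283, 0.2262]
orientation: [180.0, -0.0, -172.1]
force: [-0.7, -0.1, 0.2]
opening: 0.0849
```

>>> apply_moves:
  motion:
    - [[0, 0, 0], 0]
    - [[0, 0, 0], 0]
    - [[0, 0, 0], 0]

```text
clock: 1.4
tool_pos: [0.5194, -0.3302, 0.2263]
orientation: [180.0, -0.0, -172.5]
force: [-0.2, 0.5, 0.5]
opening: 0.0852
```

Run:
```python
from h import *
p,d,m,T=shot("wrist","w1"); print(ctrl.get_obs()['tool_pos'],ctrl.get_obs()['orientation'],T[:3,3]); W=cloud(d,m,T); blue(p,W)
print(W[20::90,40::140].round(3))
```

```text
[ 0.51923858 -0.33047936  0.2264041 ] [ 1.79990572e+02 -2.27615811e-02 -1.72553565e+02] [ 0.52909524 -0.40161218  0.38404281]
[251. 139.] 3497 ztop 0.0205 c [ 593.9 -344.1] sz [ 28.8 137.9] ang 7.6
[379. 164.] 3773 ztop 0.0205 c [ 457.2 -340.4] sz [138.5  30.4] ang 77.7
[311. 311.] 2127 ztop 0.0262 c [ 501.9 -166. ] sz [137.6  28.9] ang 15.3
[[[ 0.816 -0.442  0.   ]
  [ 0.674 -0.459  0.007]
  [ 0.538 -0.478  0.   ]
  [ 0.398 -0.497 -0.002]
  [ 0.252 -0.518 -0.011]]

 [[ 0.823 -0.353 -0.   ]
  [ 0.675 -0.372 -0.001]
  [ 0.526 -0.392  0.   ]
  [ 0.378 -0.411  0.   ]
  [ 0.221 -0.432 -0.011]]

 [[ 0.799 -0.267  0.041]
  [ 0.673 -0.271 -0.001]
  [ 0.513 -0.293 -0.001]
  [ 0.354 -0.313 -0.001]
  [ 0.186 -0.333 -0.01 ]]

 [[ 0.585 -0.353  0.315]
  [ 0.556 -0.354  0.309]
  [ 0.523 -0.358  0.31 ]
  [ 0.49  -0.363  0.309]
  [ 0.462 -0.37   0.315]]

 [[ 0.572 -0.348  0.333]
  [ 0.547 -0.352  0.334]
  [ 0.523 -0.355  0.334]
  [ 0.498 -0.357  0.333]
  [ 0.475 -0.362  0.335]]]
```

View pics/w1.png

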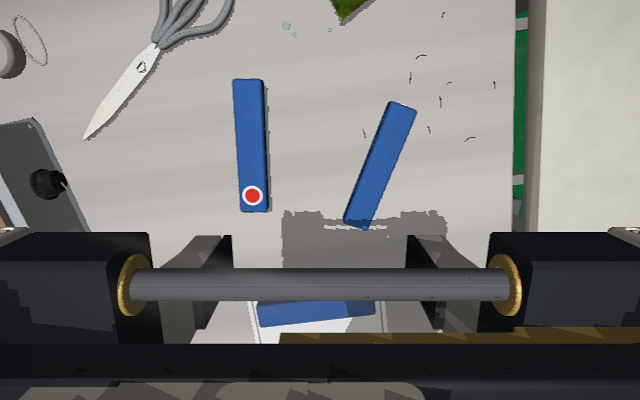

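The wrist picture shows the spot bar at (251,145), with its spot at (252,195), and the plain bar at (380,165). Their heights and sizes match. Grasping the spot bar.

>>> apply_moves:
  motion:
    - [[3.7, -0.7, -4], 0]
    - [[7.4, -1.4, -8], 0]
    - [[7.4, -1.4, -12], 0]
    - [[7.4, -1.4, -16], 0]
    - [[7.4, -1.4, -19], 0]
    - [[7.4, -1.4, -20.5], 0]
    - [[7.4, -1.4, -21.5], 0]
    - [[7.4, -1.4, -22.1], 0]
    - [[7.4, -1.4, -22.1], 0]
    - [[7.4, -1.4, -22.1], 0]
  hand: 6.5

```text
clock: 2.45
tool_pos: [0.5947, -0.3443, 0.0071]
orientation: [-179.9, 0.1, -172.5]
force: [0.6, -0.3, 0.9]
opening: 0.0652
```

>>> apply_moves:
  motion:
    - [[0, 0, 0], 0]
    - [[0, 0, 0], 0]
    - [[0, 0, 0], 0]
    - [[0, 0, 0], 0]
    - [[0, 0, 0], 0]
    - [[0, 0, 0], 0]
  hand: 2.0

```text
clock: 3.05
tool_pos: [0.5939, -0.3439, 0.0057]
orientation: [-180.0, 0.0, -172.5]
force: [-0.4, 0.8, 0.7]
opening: 0.0295
```

>>> apply_moves:
  motion:
    - [[0, 0, 4], 0]
    - [[0, 0, 8.5], 0]
    - [[-1, 3, 12.5], 1]
    - [[-2.5, 7.5, 16], 2]
    - [[-4, 12, 18], 3]
    - [[-5.5, 16.5, 20], 4]
    - [[-7, 21, 22], 5]
    - [[-8.5, 26, 22], 6]
    - [[-10, 30.5, 22], 7]
    - [[-11, 34, 22], 7]

```text
clock: 4.05
tool_pos: [0.4828, -0.0023, 0.226]
orientation: [180.0, 0.1, -165.4]
force: [0.5, 1.3, -1.0]
opening: 0.0297
```

>>> apply_moves:
  motion:
    - [[0, 0, 0], 0]
    - [[0, 0, 0], 0]
    - [[0, 0, 0], 0]

```text
clock: 4.35
tool_pos: [0.4839, -0.0043, 0.2255]
orientation: [-180.0, -0.0, -165.5]
force: [0.3, -0.3, -1.5]
opening: 0.0299
```

Run:
```python
from h import *
p,d,m,T=shot("wrist","w2"); print(ctrl.get_obs()['tool_pos'],ctrl.get_obs()['orientation'],T[:3,3]); W=cloud(d,m,T); blue(p,W)
np.save("pics/w2_W.npy",W)
```

```text
[ 0.48395002 -0.00477214  0.22535722] [-1.79992496e+02 -2.99313266e-02 -1.65531571e+02] [ 0.5023284  -0.0739735   0.38323699]
[343.  11.] 3298 ztop 0.0266 c [ 499.8 -158.1] sz [138.7  17.1] ang 14.8
[327. 176.] 12948 ztop 0.2401 c [492.6 -37. ] sz [30.1 71.4] ang 14.6
[319. 316.] 1886 ztop 0.2400 c [477.2  21.4] sz [29.3 18.9] ang 13.2
```

View pics/w2.png

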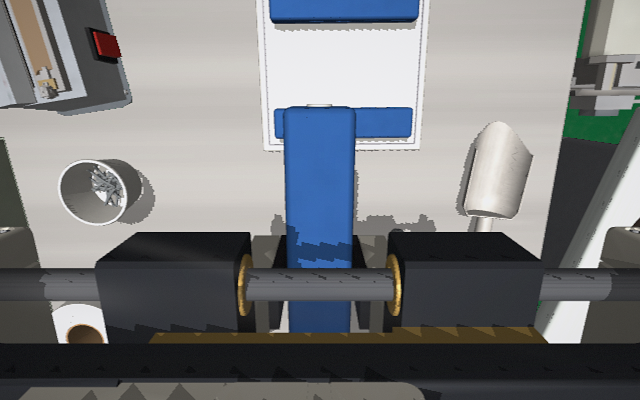

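The wrist picture shows the held bar at (320,180), lower_left behind it from column 274 to 411 (rows 107–138), and the board's near corners at (264,150) and (421,150).

Run:
```python
from h import *
p=cv2.imread("pics/w2.png"); cv2.imwrite("pics/w2c.png",cv2.resize(p[0:165,240:440],None,fx=3.6,fy=3.6,interpolation=cv2.INTER_CUBIC))
W=np.load("pics/w2_W.npy")
h=cv2.cvtColor(p,cv2.COLOR_BGR2HSV); mk=cv2.inRange(h,(100,120,40),(125,255,255))>0
mk&=(W[...,2]>.02)&(W[...,2]<.035)&(np.arange(400)[:,None]>90)
Q=W[mk]; r=cv2.minAreaRect((Q[:,:2]*1000).astype(np.float32)); print(mk.sum(),r)
w=(p.min(2)>200)&(W[...,2]<.012)&(W[...,2]>.003); w[:, :250]=0; w[:,440:]=0;w[165:]=0
Q=W[w]; r=cv2.minAreaRect((Q[:,:2]*1000).astype(np.float32)); print(w.sum(),r, cv2.boxPoints(r),np.median(Q[:,2]))
```

```text
1888 ((473.29840087890625, -59.6153564453125), (138.66647338867188, 29.620269775390625), 14.426158905029297)
14242 ((484.93603515625, -101.04470825195312), (169.57626342773438, 145.868408203125), 14.973665237426758) [[ 384.18253   -52.49415 ]
 [ 421.8713   -193.40955 ]
 [ 585.6896   -149.59528 ]
 [ 548.00073    -8.679871]] 0.005667621299077691
```

View pics/w2c.png

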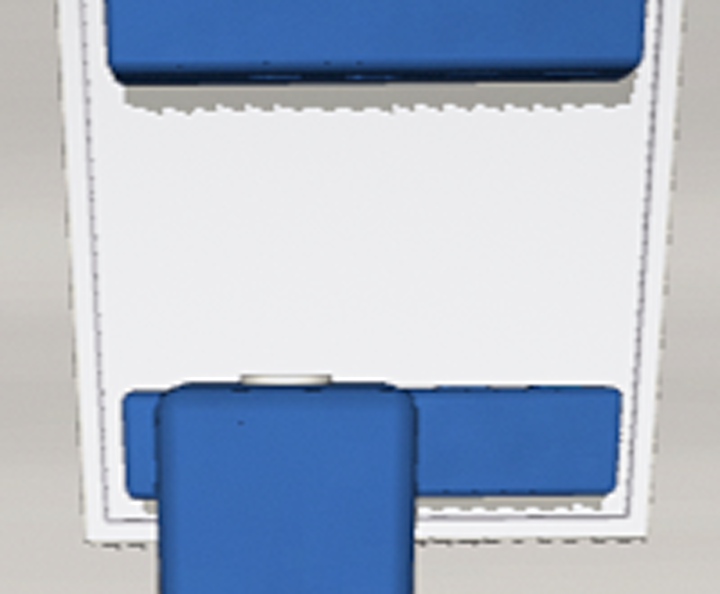

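>>> apply_moves:
  motion:
    - [[3, -5, -4], 0.3]
    - [[5.7, -9.4, -7], 0.3]
    - [[5.7, -9.4, -11], 0.3]
    - [[5.7, -9.4, -14], 0.3]
    - [[5.7, -9.4, -16], 0.3]
    - [[5.7, -9.4, -17.5], 0.3]
    - [[5.7, -9.4, -18.5], 0.3]
    - [[5.7, -9.4, -19], 0.3]
    - [[5.7, -9.4, -19.3], 0.3]
    - [[5.7, -9.4, -19.3], 0.3]

```text
clock: 5.4
tool_pos: [0.5411, -0.0981, 0.0328]
orientation: [-180.0, 0.0, -165.2]
force: [-0.3, 0.7, -1.5]
opening: 0.0299
```

>>> apply_moves:
  motion:
    - [[0, 0, 0], 0]
    - [[0, 0, 0], 0]

```text
clock: 5.6
tool_pos: [0.5413, -0.0978, 0.0333]
orientation: [-180.0, 0.1, -165.1]
force: [0.4, -0.4, -0.9]
opening: 0.0295
```

>>> apply_moves:
  motion:
    - [[0, -0.1, -0.1], 0]
    - [[0, -0.1, -0.1], 0]
    - [[0, -0.1, -0.1], 0]

```text
clock: 5.9
tool_pos: [0.5409, -0.0989, 0.0317]
orientation: [-180.0, 0.0, -165.2]
force: [-0.4, 0.3, -0.7]
opening: 0.0297
```

>>> apply_moves:
  motion:
    - [[0, 0, 0], 0]
    - [[0, 0, 0], 0]
    - [[0, 0, 0], 0]
    - [[0, 0, 0], 0]
    - [[0, 0, 2], 0]
    - [[0, 0, 5], 0]
    - [[0, 0, 9], 0]
    - [[0, 0, 13], 0]
  hand: 5.5

```text
clock: 6.7
tool_pos: [0.5404, -0.099, 0.1627]
orientation: [180.0, -0.1, -165.2]
force: [0.8, -0.3, -0.1]
opening: 0.0552
```

>>> apply_moves:
  motion:
    - [[-1.5, -4.2, 0], -5]
    - [[-3, -8.5, 0], -10]
    - [[-4.5, -13, 0], -16]
    - [[-6, -17.3, 0], -21]
    - [[-7.5, -21.6, -3], -26]
    - [[-8.4, -24.1, -7], -27.1]
    - [[-8.4, -24.1, -10.5], -27.1]
    - [[-8.4, -24.1, -13.5], -27.1]
    - [[-8.4, -24.1, -15], -27.1]
    - [[-8.4, -24.1, -15.6], -27.1]
  hand: 6.5

```text
clock: 7.7
tool_pos: [0.4555, -0.3397, 0.0036]
orientation: [180.0, -0.2, 167.7]
force: [0.4, 0.1, 0.5]
opening: 0.0651
```

>>> apply_moves:
  motion:
    - [[0, 0, 0], 0]
    - [[0, 0, 0], 0]

```text
clock: 7.9
tool_pos: [0.4576, -0.3401, 0.0065]
orientation: [-180.0, 0.1, 167.8]
force: [-0.6, -0.1, -0.6]
opening: 0.0652
```

>>> apply_moves:
  motion:
    - [[0, 0, 0], 0]
    - [[0, 0, 0], 0]
    - [[0, 0, 0], 0]
    - [[0, 0, 0], 0]
    - [[0, 0, 0], 0]
  hand: 2.0

```text
clock: 8.4
tool_pos: [0.4569, -0.3399, 0.0058]
orientation: [-180.0, 0.0, 167.7]
force: [0.6, -0.0, -0.1]
opening: 0.0308
```

>>> apply_moves:
  motion:
    - [[0, 0, 3], 0]
    - [[0, 0, 7], 0]
    - [[0, 0, 11], 3]
    - [[-0.4, 4, 14], 8]
    - [[-0.8, 8, 14], 13]
    - [[-1.2, 12, 14], 18]
    - [[-1.6, 16, 14], 23]
    - [[-2, 20, 14], 27.1]
    - [[-2.2, 21.3, 14], 27.1]
    - [[-2.2, 21.3, 14], 27.1]

```text
clock: 9.4
tool_pos: [0.4344, -0.1253, 0.1457]
orientation: [180.0, 0.0, -165.0]
force: [-0.3, -0.6, -0.9]
opening: 0.0298
```

>>> apply_moves:
  motion:
    - [[0, 0, -3.5], 0]
    - [[0, 0, -6.5], 0]
    - [[0, 0, -9], 0]
    - [[0, 0, -10.5], 0]
    - [[0, 0, -11.1], 0]
    - [[0, 0, -11.3], 0]
    - [[0, 0, -11.3], 0]
    - [[0, 0, -11.3], 0]
    - [[0, 0, -11.3], 0]

```text
clock: 10.3
tool_pos: [0.4354, -0.1269, 0.0333]
orientation: [-180.0, 0.1, -165.2]
force: [-0.3, -0.5, -2.3]
opening: 0.0295
```

>>> apply_moves:
  motion:
    - [[0, 0, -0.1], 0]
    - [[0, 0, -0.1], 0]
    - [[0, 0, -0.1], 0]

```text
clock: 10.6
tool_pos: [0.435, -0.1269, 0.0318]
orientation: [-180.0, 0.0, -165.2]
force: [-0.6, 0.5, 0.8]
opening: 0.0296
```

>>> apply_moves:
  motion:
    - [[0, 0, 0], 0]
    - [[0, 0, 0], 0]
    - [[0, 0, 0], 0]
    - [[0, 0, 0], 0]
    - [[0, 0, 2], 0]
    - [[0, 0, 5], 0]
    - [[0, 0, 9], 0]
    - [[0, 0, 13], 0]
    - [[0, 0, 17], 0]
    - [[0, 0, 20], 0]
  hand: 5.5

```text
clock: 11.6
tool_pos: [0.4352, -0.127, 0.2344]
orientation: [-180.0, 0.1, -165.2]
force: [0.2, -0.7, -0.4]
opening: 0.055
```

>>> apply_moves:
  motion:
    - [[1, 3, 2], 0]
    - [[2, 6, 4], 0]
    - [[3, 9, 6], 0]
    - [[4, 12, 7], 0]
    - [[4, 12, 7], 0]
    - [[4, 12, 7], 0]
    - [[4, 12, 7], 0]
  hand: 6

```text
clock: 12.3
tool_pos: [0.4743, -0.0074, 0.301]
orientation: [180.0, -0.1, -165.2]
force: [0.0, -0.5, -0.2]
opening: 0.06
```

Run:
```python
from h import *
p,d,m,T=shot("wrist","w3"); print(T[:3,3],ctrl.get_obs()['tool_pos']); W=cloud(d,m,T); blue(p,W)
np.save("pics/w3_W.npy",W)
p,d,m,T=shot("side","s3"); W=cloud(d,m,T); blue(p,W)
cv2.imwrite("pics/s3c.png",cv2.resize(p[140:300,200:420],None,fx=3.5,fy=3.5,interpolation=cv2.INTER_CUBIC))
```

```text
[ 0.49321363 -0.07693458  0.45874805] [ 0.47426516 -0.00760435  0.3010229 ]
[333.  63.] 10518 ztop 0.0464 c [ 487.8 -112.7] sz [138.1 138. ] ang 14.9
[342. 206.] 1177 ztop 0.0468 c [ 487.4 -107.6] sz [134.5 138. ] ang 14.9
```

View pics/w3.png

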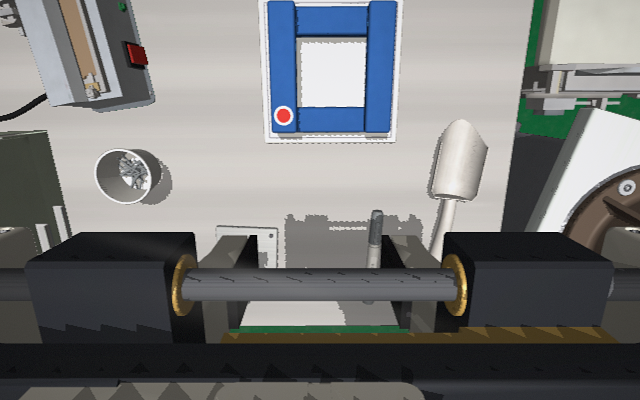

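View pics/s3c.png

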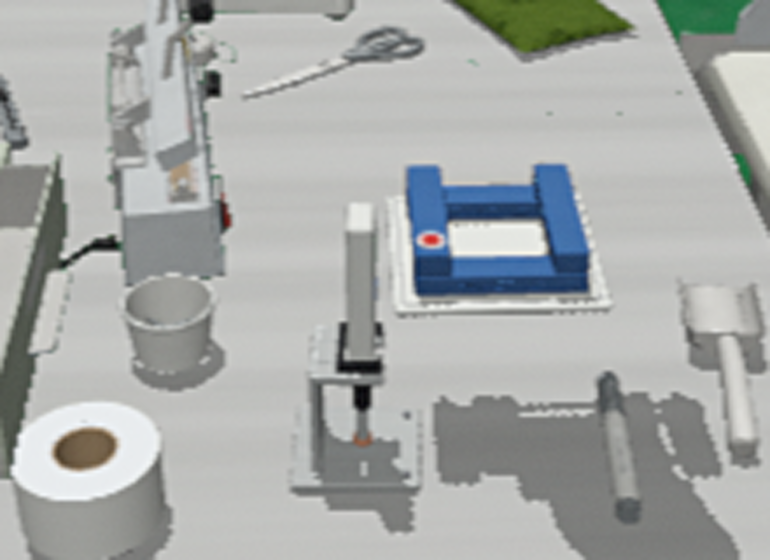

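The stack measures 138 x 138 mm (the measured tops), centred on the board, at 0.0464 m height, with the spot on top at (283,116). Turning the camera round to see the probe.

>>> apply_moves:
  motion:
    - [[0, 0.3, 0], -8.5]
    - [[0, 0.6, 0], -17]
    - [[0, 0.9, 0], -25.5]
    - [[0, 1.2, 0], -34]
    - [[0, 1.5, 0], -42.5]
    - [[0, 1.8, 0], -51]
    - [[0, 2.1, 0], -59.5]
    - [[0, 2.4, 0], -68]
    - [[0, 2.7, 0], -76.5]
    - [[0, 3, 0], -85]

```text
clock: 13.4
tool_pos: [0.4746, 0.0223, 0.3013]
orientation: [-180.0, 0.0, 109.4]
force: [-0.0, -0.7, -1.4]
opening: 0.06
```

>>> apply_moves:
  motion:
    - [[0.5, 0, 0], -8.5]
    - [[1, 0, 0], -17]
    - [[1.5, 0, 0], -25.5]
    - [[2, 0, 0], -34]
    - [[2.5, 0, 0], -42.5]
    - [[3, 0, 0], -51]
    - [[3.5, 0, 0], -59.5]
    - [[4, 0, 0], -68]
    - [[4, 0, 0], -76.5]
    - [[4, 0, 0], -85]

```text
clock: 14.4
tool_pos: [0.5217, 0.0036, 0.3007]
orientation: [-178.3, -0.2, 26.5]
force: [0.4, -0.5, 0.2]
opening: 0.0597
```

>>> apply_moves:
  motion:
    - [[0, 0, 0], -5]
    - [[0, 0, 0], -9.8]
    - [[0, 0, 0], -9.8]
    - [[0, 0, 0], -9.8]
    - [[0, 0, 0], -9.8]

```text
clock: 14.9
tool_pos: [0.5305, -0.0313, 0.2975]
orientation: [-175.6, -0.6, 19.7]
force: [0.8, -0.4, -0.2]
opening: 0.06
```

Run:
```python
from h import *
m0=ctrl.camera_model('wrist')
# spot from w3
T3=np.load("pics/w3_W.npy"); print('spot',T3[116,283])
p,d,m,T=shot("wrist","w4"); print(T[:3,3],ctrl.get_obs()['tool_pos'],ctrl.get_obs()['orientation']); W=cloud(d,m,T)
np.save("pics/w4_W.npy",W)
k=(W[...,2]>.175)&(W[...,2]<.21)&(W[...,0]>.4)&(W[...,0]<.62)&(W[...,1]>.08)&(W[...,1]<.25)
Q=W[k]; print(k.sum(),cv2.minAreaRect((Q[:,:2]*1000).astype(np.float32)),Q[:,2].mean(),np.argwhere(k).mean(0))
```

```text
spot [ 0.52835807 -0.04957388  0.0450185 ]
[0.5087982  0.02520905 0.4603929 ] [ 0.53055462 -0.03101928  0.29759836] [-175.59473549   -0.64906097   19.68775728]
46 ((537.731689453125, 134.1862335205078), (14.969915390014648, 1.664058804512024), 16.496679306030273) 0.1775964505692875 [  0.7826087  401.63043478]
```

View pics/w4.png

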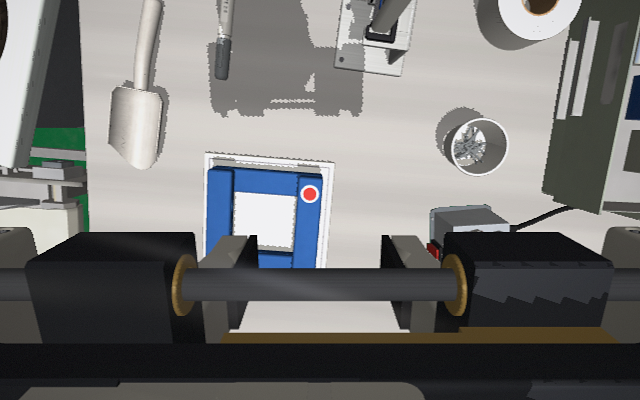

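Run:
```python
from h import *
o=ctrl.get_obs();print(o['joint_pos'].round(1),o['qvel'].round(1),o['tool_pos'],o['orientation'])
```

```text
[  14.4    5.5   -8.    -4.6  -76.3 -173.6] [ 0.4 -0.1  0.1  0.   0.   0. ] [ 0.53055462 -0.03101928  0.29759836] [-175.59473549   -0.64906097   19.68775728]
```

Joint 6 hit its limit (-173.6), so that half-turn is out of range. The picture shows the spot at (309,194) and the probe stand at (375,45), only partly in view. Turning back to a yaw of about 60° to look at the probe.

>>> apply_moves:
  motion:
    - [[0, 0, 0], 8]
    - [[1, 1, 0], 16]
    - [[3, 3, 0], 24]
    - [[5, 5, 0], 32]
    - [[7, 6, 0], 40]
    - [[8.5, 7.7, 0], 45]
    - [[8.5, 7.7, 0], 45]
    - [[8.5, 7.7, 0], 45]
    - [[8.5, 7.7, 0], 45]
    - [[8.5, 7.7, 0], 45]

```text
clock: 15.95
tool_pos: [0.6153, 0.0455, 0.2981]
orientation: [-175.6, -0.7, 64.6]
force: [0.8, -0.2, 0.6]
opening: 0.06
```

Run:
```python
from h import *
o=ctrl.get_obs();print(o['joint_pos'].round(1),o['tool_pos'],o['orientation'])
p,d,m,T=shot("wrist","w5"); W=cloud(d,m,T)
np.save("pics/w5_W.npy",W)
k=(W[...,2]>.175)&(W[...,2]<.21)&(W[...,0]>.4)&(W[...,0]<.62)&(W[...,1]>.08)&(W[...,1]<.25)
Q=W[k]; print(k.sum(),cv2.minAreaRect((Q[:,:2]*1000).astype(np.float32)),Q[:,2].mean(),np.argwhere(k).mean(0))
```

```text
[  20.    15.3    3.9   -3.6  -81.2 -134.7] [0.615328   0.04554275 0.29812558] [-175.61424642   -0.67497396   64.61736755]
1190 ((533.7130737304688, 149.1683349609375), (18.72589111328125, 32.37752151489258), 12.349268913269043) 0.1899939875726953 [ 49.07478992 395.40168067]
```

View pics/w5.png

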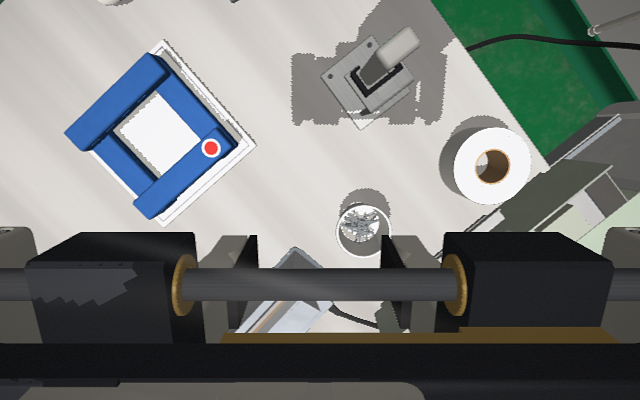

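Run:
```python
from h import *
W=np.load("pics/w5_W.npy"); p=cv2.imread("pics/w5.png")
print('spot',W[148,211]); print('table',W[20,200],W[200,300])
h=cv2.cvtColor(p,cv2.COLOR_BGR2HSV)
red=(cv2.inRange(h,(0,150,120),(8,255,255))|cv2.inRange(h,(172,150,120),(180,255,255)))>0
red&=(W[...,2]>.03)&(W[...,2]<.06); print(red.sum(),W[red].mean(0))
for lo,hi in((.186,.2),(.175,.185),(.12,.17)):
    k=(W[...,2]>lo)&(W[...,2]<hi)&(W[...,0]>.4)&(W[...,0]<.62)&(W[...,1]>.08)&(W[...,1]<.25)
    Q=W[k]; print(lo,k.sum(),cv2.minAreaRect((Q[:,:2]*1000).astype(np.float32)),Q[:,2].mean())
cv2.imwrite("pics/w5c.png",cv2.resize(p[10:140,270:470],None,fx=4,fy=4,interpolation=cv2.INTER_CUBIC))
```

```text
spot [ 0.52892493 -0.05025773  0.04677296]
table [ 3.83755951e-01 -1.21822194e-03 -1.25458807e-04] [ 0.63783867  0.01055524 -0.00064555]
120 [ 0.52826375 -0.05057076  0.04647339]
0.186 1100 ((534.1024169921875, 149.31056213378906), (18.007671356201172, 32.224815368652344), 12.004725456237793) 0.1907881881906635
0.175 84 ((530.925537109375, 140.3284149169922), (13.261775016784668, 27.11746597290039), 56.63091278076172) 0.1799048549475914
0.12 269 ((536.3314208984375, 135.8148956298828), (18.7465763092041, 5.900372505187988), 6.702522277832031) 0.14715528273623227
```

View pics/w5c.png

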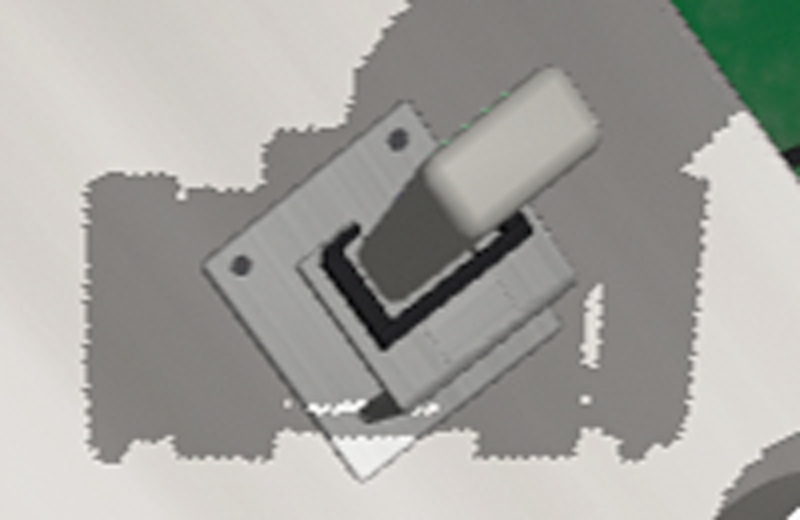

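>>> apply_moves:
  motion:
    - [[-0.8, 1, 0], 8.5]
    - [[-1.6, 2, 0], 17]
    - [[-2.4, 3, 0], 25.5]
    - [[-3.2, 4, 0], 34]
    - [[-4, 5, 0], 42.5]
    - [[-4.8, 6, 0], 51]
    - [[-5.6, 7, 0], 59.5]
    - [[-6.4, 8, 0], 68]
    - [[-7.2, 9, 0], 76.5]
    - [[-8.1, 10.2, 0], 85]

```text
clock: 17.0
tool_pos: [0.5343, 0.1476, 0.298]
orientation: [-175.6, -0.6, 149.9]
force: [-0.9, 0.8, -0.8]
opening: 0.0602
```

>>> apply_moves:
  motion:
    - [[0, 0, 0], 8.5]
    - [[0, 0, 0], 17]
    - [[0, 0, 0], 25.5]
    - [[0, 0, 0], 34]
    - [[0, 0, 0], 42.4]
    - [[0, 0, 0], 42.4]
    - [[0, 0, 0], 42.4]
    - [[0, 0, 0], 42.4]

```text
clock: 17.8
tool_pos: [0.5348, 0.1476, 0.2978]
orientation: [-175.6, -0.6, -168.2]
force: [0.7, 0.3, -0.8]
opening: 0.06
```

Run:
```python
from h import *
o=ctrl.get_obs();print(o['joint_pos'].round(1),o['tool_pos'],o['orientation'])
p,d,m,T=shot("side","s6"); cv2.imwrite("pics/s6c.png",cv2.resize(p[60:320,160:460],None,fx=2.5,fy=2.3,interpolation=cv2.INTER_CUBIC))
```

```text
[ 38.3   7.6  -9.    3.8 -76.  -27.4] [0.53476846 0.14761602 0.29775289] [-175.59229571   -0.63482651 -168.1663674 ]
```

View pics/s6c.png

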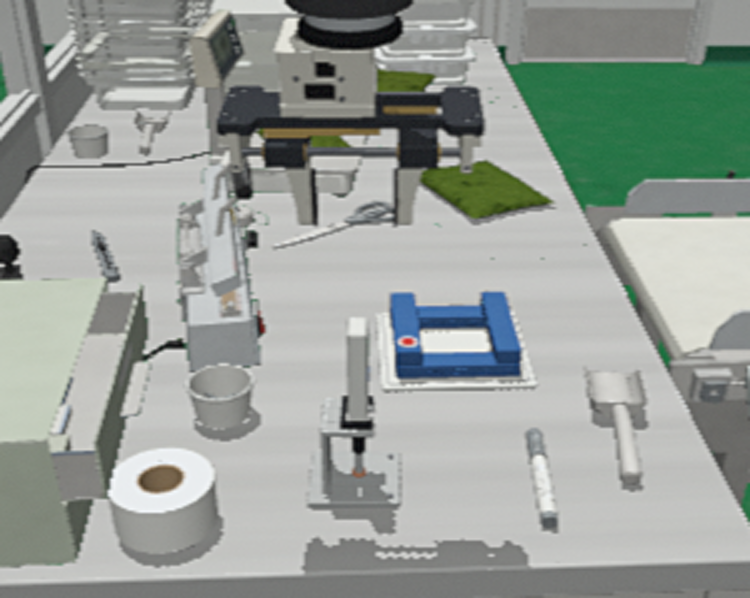

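>>> apply_moves:
  motion:
    - [[0, 0, -4], 0]
    - [[0, 0, -8], 0]
    - [[0, 0, -11], 0]
    - [[0, 0, -13], 0]
    - [[0, 0, -14], 0]
    - [[0, 0, -14.8], 0]
    - [[0, 0, -15.5], 0]
    - [[0, 0, -16], 0]
    - [[0, 0, -16], 0]

```text
clock: 18.75
tool_pos: [0.5348, 0.1478, 0.1375]
orientation: [-175.6, -0.7, -168.0]
force: [-0.4, -1.0, -0.2]
opening: 0.0602
```

Run:
```python
from h import *
o=ctrl.get_obs();print(o['tool_pos'],o['orientation'],o['force'])
p,d,m,T=shot("side","s7"); cv2.imwrite("pics/s7c.png",cv2.resize(p[100:300,200:400],None,fx=3,fy=3,interpolation=cv2.INTER_CUBIC))
```

```text
[0.53476576 0.14783397 0.13746774] [-175.58482503   -0.65329889 -167.96331237] [-0.38560934 -1.00011123 -0.21351251]
```

View pics/s7c.png

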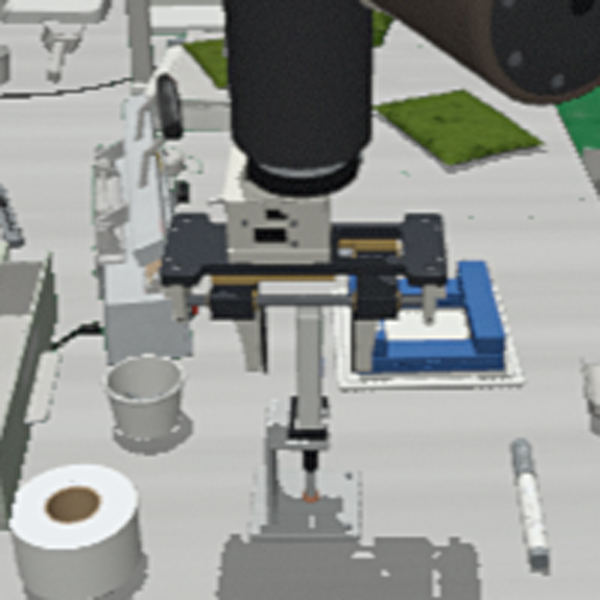

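The case sits midway between the fingers, with the body clear above it. Closing.

>>> apply_moves:
  motion:
    - [[0, 0, 0], 0]
    - [[0, 0, 0], 0]
    - [[0, 0, 0], 0]
    - [[0, 0, 0], 0]
    - [[0, 0, 0], 0]
    - [[0, 0, 0], 0]
    - [[0, 0, 0], 0]
    - [[0, 0, 0], 0]
  hand: 1.0

```text
clock: 19.6
tool_pos: [0.5348, 0.1478, 0.1376]
orientation: [-175.6, -0.7, -168.0]
force: [-1.4, 0.4, 0.3]
opening: 0.0179
```

>>> apply_moves:
  motion:
    - [[0, 0, 1], 0]
    - [[0, 0, 2], 0]
    - [[0, 0, 4], 0]
    - [[0, 0, 6], 0]
    - [[0, 0, 8], 0]
    - [[0, 0, 10], 0]
    - [[0, 0, 12], 0]
    - [[0, 0, 13], 0]
    - [[0, 0, 13], 0]
    - [[0, 0, 13], 0]

```text
clock: 20.6
tool_pos: [0.5344, 0.1478, 0.2671]
orientation: [-175.6, -0.7, -168.0]
force: [-0.0, -0.3, -1.4]
opening: 0.0182
```

Run:
```python
from h import *
o=ctrl.get_obs();print(o['tool_pos'],o['orientation'],o['force'])
p,d,m,T=shot("side","s8"); cv2.imwrite("pics/s8c.png",cv2.resize(p[80:300,200:400],None,fx=3,fy=2.7,interpolation=cv2.INTER_CUBIC))
p,d,m,T=shot("scene","c8"); cv2.imwrite("pics/c8c.png",cv2.resize(p[80:300,170:430],None,fx=3,fy=2.7,interpolation=cv2.INTER_CUBIC))
```

```text
[0.53442233 0.1477645  0.26712543] [-175.60229085   -0.67670232 -167.962808  ] [-0.02239959 -0.31158362 -1.39657836]
```

View pics/s8c.png

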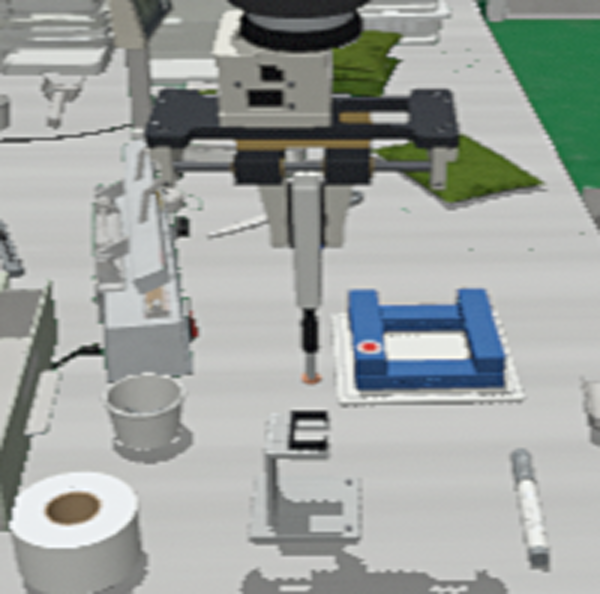

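View pics/c8c.png

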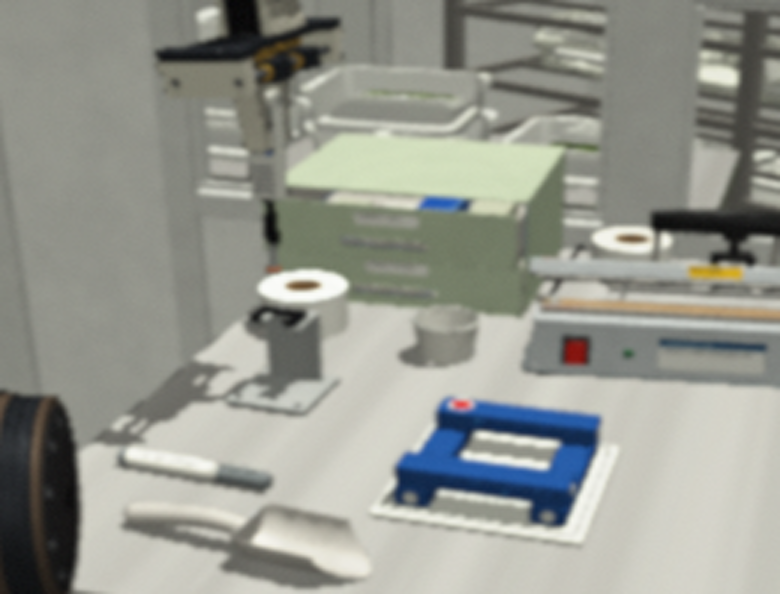

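The probe is clear of its stand, with the foot at side pixel (304,220) and scene pixel (261,180). Measuring where the foot is relative to the TCP.

Run:
```python
from h import *
for n,f,box in(("side","s8",(290,205,320,230)),("scene","c8",(245,165,280,190))):
    p=cv2.imread(f"pics/{f}.png");d=np.load(f"pics/{f}_d.npy");m=ctrl.camera_model(n);T=m['cam_to_world']
    x0,y0,x1,y1=box
    cv2.imwrite(f"pics/{f}f.png",cv2.resize(p[y0:y1,x0:x1],None,fx=16,fy=16,interpolation=cv2.INTER_NEAREST))
    c=p[y0:y1,x0:x1].astype(int); k=((c[...,2]-c[...,0])>40); ij=np.argwhere(k); 
    print(n,k.sum(),ij.mean(0)[::-1]+[x0,y0]); u,v=ij.mean(0)[::-1]+[x0,y0]
    print(ray(u,v,.143,m,T)); W=cloud(d,m,T); print(np.nanmedian(W[y0:y1,x0:x1][k],axis=0))
    # spot consistency
    h=cv2.cvtColor(p,cv2.COLOR_BGR2HSV); W2=W
    red=(cv2.inRange(h,(0,150,120),(8,255,255))|cv2.inRange(h,(172,150,120),(180,255,255)))>0
    red&=(W[...,2]>.03)&(W[...,2]<.07)&(W[...,1]<0); q=np.argwhere(red).mean(0); print('spot',red.sum(),ray(q[1],q[0],.046,m,T))
```

```text
side 13 [303.30769231 219.84615385]
[0.53207563 0.15085791 0.143     ]
[0.5315517  0.15385931 0.14450219]
spot 7 [ 0.52846908 -0.05181879  0.046     ]
scene 29 [267.5862069  183.68965517]
[0.51984628 0.11652548 0.143     ]
[0.70278144 0.24842031 0.04864779]
spot 34 [ 0.67340005 -0.07628464  0.046     ]
```

>>> apply_moves:
  motion:
    - [[0, -3, 0], 0]
    - [[-0.1, -6.5, 0], 0]
    - [[-0.2, -10, 0], 0]
    - [[-0.3, -13.5, 0], 0]
    - [[-0.4, -17, 0], 0]
    - [[-0.5, -19.3, -2], 0]
    - [[-0.5, -20, -5], 0]
    - [[-0.5, -20, -7], 0]
    - [[-0.5, -20, -8], 0]
    - [[-0.5, -20, -8], 0]

```text
clock: 21.7
tool_pos: [0.5288, -0.0524, 0.1859]
orientation: [-175.6, -0.9, -168.0]
force: [-0.0, 0.4, 0.2]
opening: 0.018
```

>>> apply_moves:
  motion:
    - [[0, 0, 0], 0]
    - [[0, 0, 0], 0]

```text
clock: 21.9
tool_pos: [0.5306, -0.0518, 0.1887]
orientation: [-175.6, -0.6, -167.9]
force: [-0.6, 0.3, -0.4]
opening: 0.0179
```

Run:
```python
from h import *
o=ctrl.get_obs();print(o['tool_pos'],o['orientation'],o['force'])
p,d,m,T=shot("side","s9"); cv2.imwrite("pics/s9c.png",cv2.resize(p[160:240,290:390],None,fx=7,fy=7,interpolation=cv2.INTER_CUBIC))
p,d,m,T=shot("scene","c9"); cv2.imwrite("pics/c9c.png",cv2.resize(p[160:290,270:390],None,fx=5,fy=4.5,interpolation=cv2.INTER_CUBIC))
p,d,m,T=shot("wrist","w9")
```

```text
[ 0.53056317 -0.05178023  0.18865434] [-175.5744515    -0.55531152 -167.9114241 ] [-0.64235486  0.29811175 -0.38130273]
```

View pics/s9c.png

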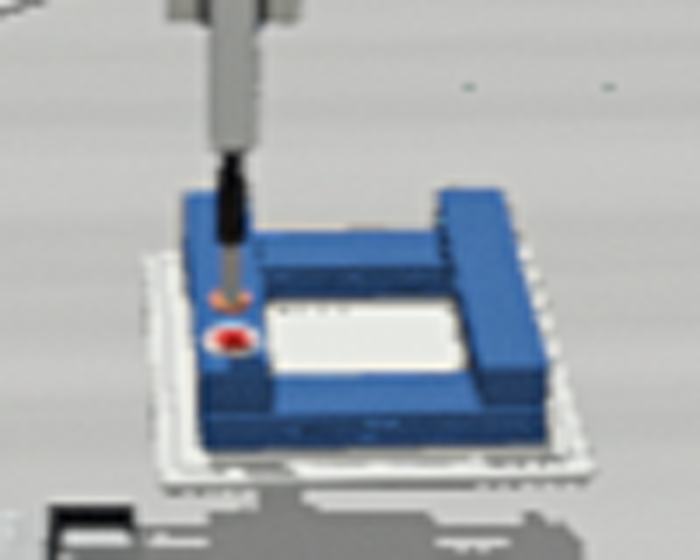

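View pics/c9c.png

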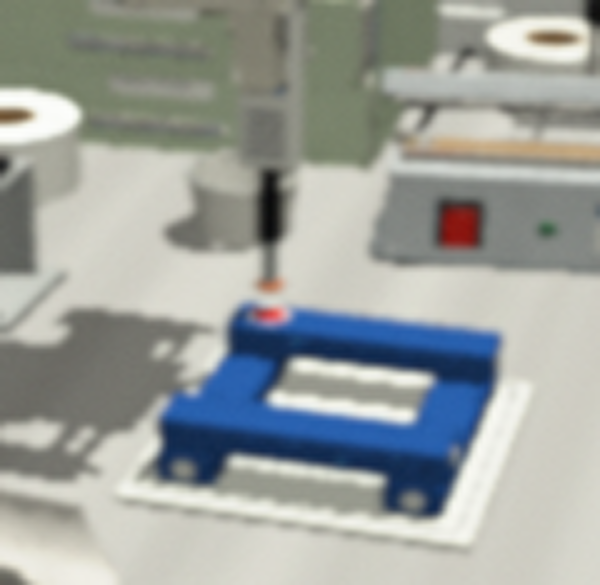

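View pics/w9.png

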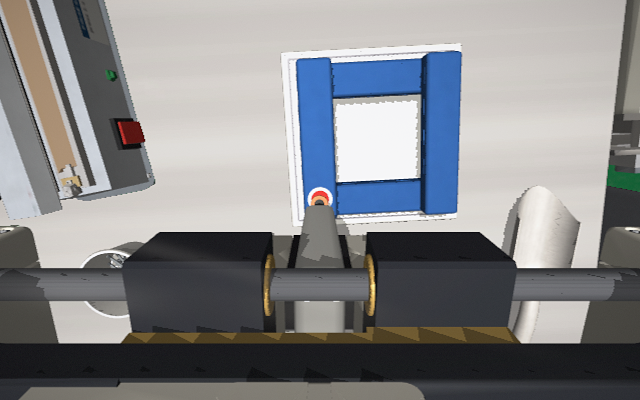

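The side crop shows the foot at (231,300) over the spot at (231,340). The scene crop has the foot at (269,285) and the spot at (269,314), and the wrist view has the foot over the spot at (320,197). Quantifying.

Run:
```python
from h import *
zf=.1887-.1255+.0015
m=ctrl.camera_model("side");T=m['cam_to_world']
print('side',ray(290+231/7-.43,160+300/7-.43,zf,m,T),ray(290+231/7-.43,160+340/7-.43,.046,m,T))
m=ctrl.camera_model("scene");T=m['cam_to_world']
print('scene',ray(270+269/5-.4,160+285/4.5-.4,zf,m,T),ray(270+269/5-.4,160+314/4.5-.4,.046,m,T))
o=ctrl.get_obs();m=ctrl.camera_model("wrist");T=tw(o)@m['tool_from_camera']
p=cv2.imread("pics/w9.png");cv2.imwrite("pics/w9c.png",cv2.resize(p[170:230,285:355],None,fx=10,fy=10,interpolation=cv2.INTER_CUBIC))
def proj(P):
    c=np.linalg.inv(T)@np.r_[P,1]; return m['fx']*c[0]/c[2]+m['cx'],m['fy']*c[1]/c[2]+m['cy']
print(proj([.5284,-.0502,.046]),proj([.5284,-.0502,zf]))
```

```text
side [ 0.52846076 -0.0501588   0.0647    ] [ 0.5281876  -0.05042019  0.046     ]
scene [ 0.53209167 -0.04833489  0.0647    ] [ 0.53229927 -0.04828704  0.046     ]
(np.float64(319.29500284726817), np.float64(199.1648616433459)) (np.float64(319.54044174416447), np.float64(203.57256931584774))
```

View pics/w9c.png

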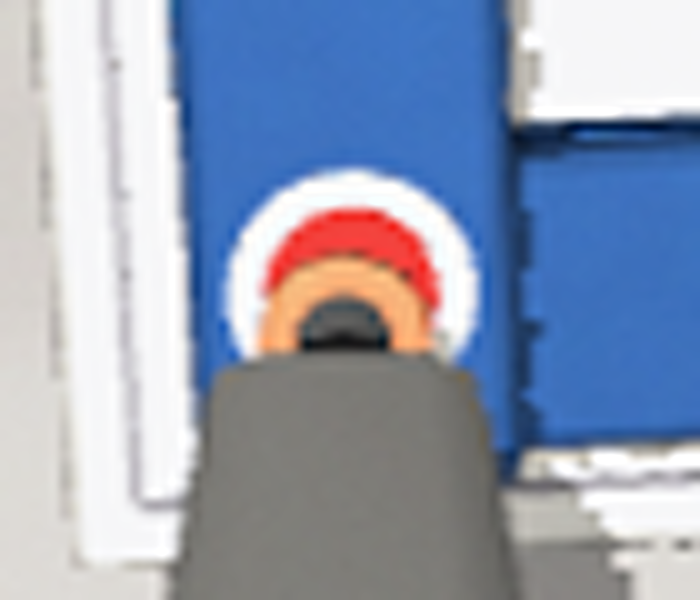

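>>> apply_moves:
  motion:
    - [[0, 0, -0.4], 0]
    - [[0, 0, -0.8], 0]
    - [[0, 0, -1.1], 0]
    - [[0, 0, -1.3], 0]
    - [[0, 0, -1.5], 0]
    - [[0, 0, -1.7], 0]
    - [[0, 0, -1.9], 0]
    - [[0, 0, -2.1], 0]
    - [[0, 0, -2.2], 0]
    - [[0, 0, -2.2], 0]

```text
clock: 23.05
tool_pos: [0.5298, -0.0522, 0.1656]
orientation: [-175.6, -0.7, -167.9]
force: [-1.5, -0.7, 2.0]
opening: 0.0179
```

>>> apply_moves:
  motion:
    - [[0, 0, 0], 0]
    - [[0, 0, 0], 0]
    - [[0, 0, 0], 0]
    - [[0, 0, 0], 0]
    - [[0, 0, 0], 0]

```text
clock: 23.55
tool_pos: [0.5298, -0.0522, 0.1656]
orientation: [-175.6, -0.7, -167.9]
force: [-2.1, -0.6, 0.9]
opening: 0.0183
```

Run:
```python
from h import *
F=[]
for i in range(4):
    o=ctrl.get_obs();F.append(o['force']);
    p,d,m,T=shot(["side","wrist","scene","side"][i],f"z{i}")
    if i==0: cv2.imwrite("pics/z0c.png",cv2.resize(p[160:240,290:390],None,fx=7,fy=7,interpolation=cv2.INTER_CUBIC))
    if i==1: cv2.imwrite("pics/z1c.png",cv2.resize(p[170:230,285:355],None,fx=10,fy=10,interpolation=cv2.INTER_CUBIC))
    if i==2: cv2.imwrite("pics/z2c.png",cv2.resize(p[160:290,270:390],None,fx=5,fy=4.5,interpolation=cv2.INTER_CUBIC))
print(np.round(F,2),o['tool_pos'],o['orientation'],o['opening'],o['clock'])
```

```text
[[-2.05 -0.56  0.92]
 [-1.32 -0.84  1.05]
 [-1.5  -0.28  0.86]
 [-0.98 -0.8   1.35]] [ 0.52975592 -0.05220234  0.16559359] [-175.58186846   -0.65256617 -167.95064115] 0.0179278004051248 23.7
```

View pics/z0c.png

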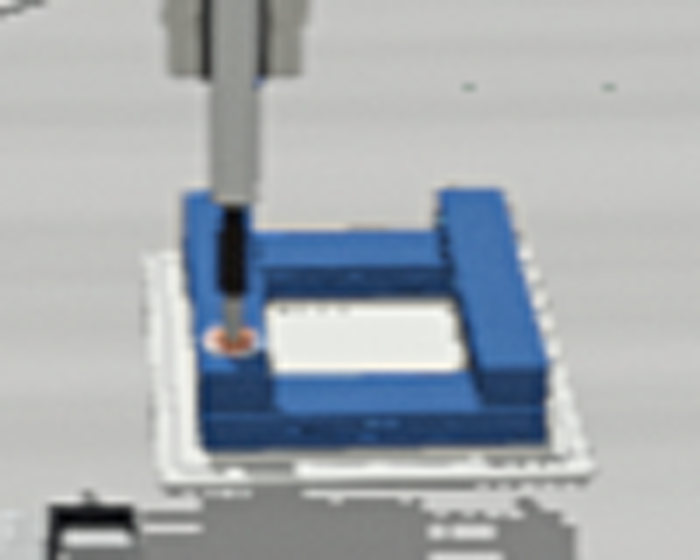

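View pics/z1c.png

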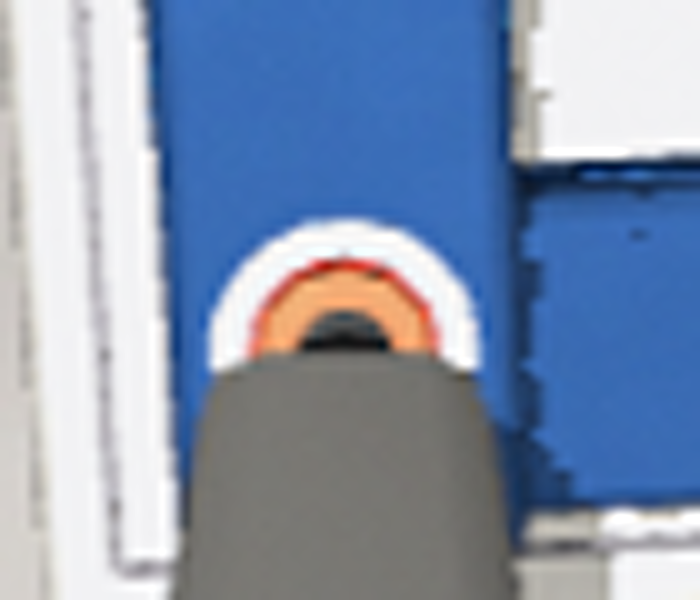

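View pics/z2c.png

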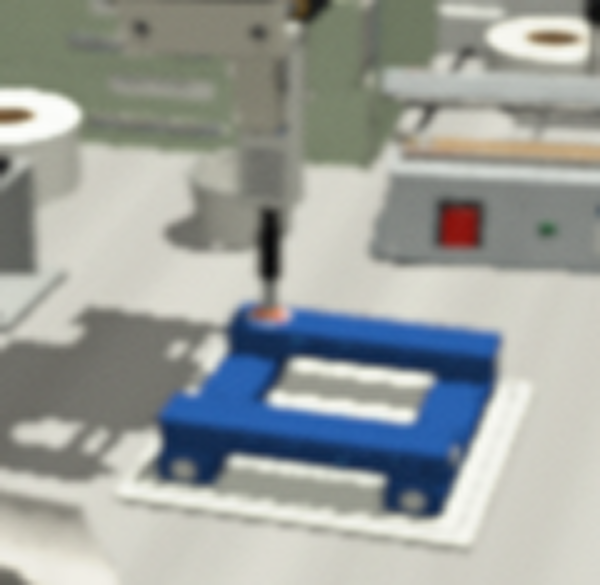

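Run:
```python
from plant import ctrl
print(ctrl.close_job())
```

```text
the job is handed in; nothing more can be done
None
```

The job is handed in at about 23.7 s of the 64 s allowed. Both loose bars lie across the lower pair and the probe is held with its foot pressed on the red spot; no verdict was reported.

- **Stack:** the spot bar is on the board's +x side and the plain bar on the −x side. The last wrist measurement, taken before the probe was lifted, gave a 138 x 138 mm square, about 0.2 mm from the board's estimated centre. Its top was 46 mm over the table and its angle matched the board's to about 0.1°. Later pictures show it unchanged.
- **Probe:** it was gripped across its 18 mm thickness and lifted out of the stand. Before pressing, the side and scene views put the foot within about 1 mm of the spot, and in the last pictures the foot sits centred on it and the case looks upright.
- **Press:** from the tool height, the foot is pushed in about 6 mm, which should give about 2.2 N. The wrist force rose by about 2 N, which fits, though that reading carries roughly 0.5 N of noise.
- **What went wrong:** while turning the gripper to look at the probe, I ran joint 6 against its range limit. That left the tool tilted 4.4° about the jaw axis for the rest of the job. I gripped the probe with the jaws at that tilt, so it did not tilt the probe.
- **Bystanders:** the tub, label roll and pen show no visible movement in the pictures; I did not measure their positions at the end.

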